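Roll the rolling pin home under the grill press

TASK

Pick the grill press up by its wooden bar and, with its flat sole lying lightly on top of the rolling pin like a palm, roll the pin along the pastry board, over the low ridge, until it stops gently in the trough against the dark rail, lying along the rail over its whole length. Do not touch the pin with the fingers and do not shove it from the side. Then set the press down flat on its blue mat and let go, leaving the pin in the trough and everything else where it stands.

Things in the scene. Friction and masses are not known exactly. Their poses are not given: they have to be found in the camera images.
- board: Fixed light pastry board, 300 (its x) x 220 (its y) x 16 mm; origin at the centre of its underside, z up, top face at z = 16 mm; levelling feet hold the underside 3 to 14 mm above the worktop. A dark rail stands across its +x end, roughly to the robot's left. A low ridge across it starts at x = 60 mm, rises 2 mm to x = 87.5, is level to 90.5, falls back by x = 103. Between ridge and rail is the trough.
- seat (a point): Point on the board where the centre of the rolling pin is when it lies home: board x = 106, y = 0, z = 40 mm (24 mm above the board's top, 24 mm from the rail's inner face). Axes as the board's.
- pin_center (a point): Centre of the loose wooden rolling pin (about 0.35 kg): barrel 48 mm in diameter, 170 mm long, with a 24 mm thick handle out to 127 mm from the centre at each end. y runs along the pin; x and z turn as it rolls. It starts across the board, before the ridge, within 5 degrees of parallel to the rail. Under a sole that does not slip it travels half as far as the sole.
- press_grip (a point): Centre of the wooden grip bar of the loose grill press (about 0.45 kg), 48 mm above its sole. Bar 130 mm long (press x), 22 thick (y), 26 high, on two steel posts 100 mm apart on a dark steel plate 170 (x) x 90 (y) x 10 mm, whose flat underside is the sole; 25 mm free between bar and plate. z up; both ends alike.
- press_sole (a point): Centre of the flat underside of the grill press, 48 mm below the centre of the bar; axes as the press's.
- rest_top (a point): Centre of the top face of the fixed blue mat on which the press stands: 210 (x) x 130 (y) mm, its top 6 mm above the worktop.
- press: The whole grill press; origin at the centre of its sole.
- pin: The whole rolling pin; origin at its centre, y along it. Wood, stiff: pressed 1 mm too deep it takes 10 N or much more.
- rail: The dark rail on the board: 20 mm thick, 220 mm long (y), 30 mm high above the board's top, inner face at board x = +130 mm. Its frame is the board's (origin at the centre of the board's underside, not on the rail).
- flask: Bystander: small conical glass flask, 69 mm wide, 105 mm high; origin at the centre of its underside.
- shaker_salt: Bystander: steel and glass shaker, 44 mm wide, 89 mm high; origin at the centre of its underside.
- shaker_pepper: Bystander: steel and glass shaker, 44 mm wide, 89 mm high; origin at the centre of its underside.
- spoon_rest: Bystander: small boat-shaped dish, 38x68x16 mm; origin at the centre of its underside.

How it is judged:
By the outcome, as a careful person would: the job done as asked, in the order asked, and still so for the second after the job is handed in, with the robot touching nothing.
It also fails if it takes over 72 s, if anything falls off the work surface, if the arm or the gripper's body presses on something with over 40 N, if the wrist force passes 120 N, or if a joint passes its speed limit or range.

ROBOT

A 7-joint arm with a two-finger parallel gripper is mounted at the origin on a cart in front of the work surface, level with it; the furniture and walls round the work are solid. World frame = base frame: x ahead of the robot, y to its left, z up, the work surface at z = 0. Lengths are in m, angles in rad, forces in N, time in s.
With the tool pointing down it reaches from about 0.425 to 1.025 m from the base axis. Payload 9.4 kg.
Tool frame: the origin (TCP) lies on the centre line of the jaws, within the pads' length; the fingertips stand 8 mm ahead of it and the grasp point (between the pads) lies 11 mm behind it (finger_overhang is the distance from the TCP to the fingertips, in m); z points along the fingers, y is the line along which they close (so a half turn about z gives the same grasp; the last joint's range is limited). The gripper opens to 85 mm and grips with 20 to 120 N. Pads are 22 mm wide; open, the fingers measure 114 mm over their backs; the gripper's body (76 mm by 85 mm) begins 54 mm behind the grasp point. The pads swing forward as they close: fully open they stand 13 mm farther back than shut.
Start: joints at [-1.208, 0.599, -0.003, 1.599, 0.002, 0.943, -0.08], TCP at [0.309, 0.656, 0.239] pointing down, gripper open.
Joint ranges: [-2.57, 2.57], [-0.35, 1.97], [-1.29, 1.29], [0.11, 2.56], [-1.05, 4.19], [0.11, 1.86], [-2.63, 2.63]. Speed limits (rad/s): [2.22, 2.22, 3.01, 3.01, 3.14, 3.14, 3.14].

INTERFACE

Orientations are given as a unit quaternion [x, y, z, w].
In Python, from plant import * gives the robot as it stands.
- The arm moves only by the tool drive_tool, never from a script. Its argument "motion" is a list of rows, each a list of 4 numbers: the shift along the tool's x, y, z in m, then the turn about the tool's z in degrees. In form: [[dx, dy, dz, twist], ...]. A call has 1 to 10 rows; each row is the pose to reach, as a shift and turn from the pose commanded when the call began, along the tool's axes at that moment; what a row does not reach only later rows make up. A row lasts 1/12 s, in which the tool goes at most 41.7 mm and 7.16 degrees, less where a joint would pass 70% of its speed; a pose out of reach is approached as far as the arm can. A call with a gripper value outside its range is refused whole. "grip" is the opening, from 0 (shut) to 1 (fully open), set as the call begins (left out, the last holds). The fingers move at their own pace and stop on an object; "grip_force" is the grip in N (left out, the last holds). Time passes only in rows, so rows that repeat a pose let the fingers close. It gives the time, the measured TCP pose, the force, the opening and the grip force at its end, in the units of the state.
- get_state(): the state, without advancing time (a new reading comes with each control period).
- get_image(name): name is "scene" or "side" or "wrist"; returns (picture, depth): 400x640x3 uint8, blue, green, red; 400x640 float32, m along the optical axis (not along the pixel's ray), 0 where there is no reading.
- get_calibration(name): a dict with "K" (3x3 intrinsics, pixels), "origin" and "attitude" of the camera in the world; the wrist camera has in their place "tool_from_camera" (4x4, takes a point from camera to tool coordinates, whose origin is the TCP and whose axes are the flange's). Camera axes: x right, y up, looking along -z (the intrinsics and any distortion apply to the point x, -y, -z); pixel columns grow to the right and rows downward; lengths in m; the calibration is good to about 2 mm. A picture is of the moment at which its call begins: read the wrist's pose just before it. get_calibration takes no time and is no camera call.
- job_done(): hands the job in; it is judged then, once.
The state is a dict: "time_s": time; "qpos": joint angles; "qvel": joint speeds; "tau": joint torques, N m; "tcp_pos": TCP position; "eef_rot": TCP orientation; "wrist_force": force on the tool from outside, world axes, zero at the start; "torque": the same for the moment, N m; "gripper_width": finger opening in m; "gripper_force": force on a finger pad.
Only numpy, scipy, OpenCV 4.12 (cv2) and the standard library are available. Lean on these libraries where they do the work, as an engineer would, in place of code of your own. Each camera call takes 0.05 s, during which the arm holds its last target. There are 200 camera calls.

## Working session

There is one attempt and no reset: what is moved stays moved. The work goes in short steps, Python scripts to look and compute and a tool call to move; the robot and the scene stay as the last step left them, time stands still between calls to the robot, and variables do not carry over. Pictures are saved under pics/ and viewed, at most 10 in all, crops included, and the job is handed in when it is done.

Besides the shell and the picture viewer there is one more tool, called after ">>>" as a command line: name --pt "numbers of a row" for each row, then --argument value for the rest. drive_tool: Moves the arm, as the interface text tells. Its arguments: {"type":"object","properties":{"motion":{"type":"array","items":{"type":"array","items":{"type":"number"}}},"grip":{"type":"number"},"grip_force":{"type":"number"}},"required":["motion"]}

```bash
mkdir -p pics
cat > h.py <<'E'
from plant import *
import numpy as np, cv2
from scipy.spatial.transform import Rotation as R
def cam(name):
    c=get_calibration(name); s=get_state()
    if 'origin' in c:
        o=np.array(c['origin']); a=np.array(c['attitude'])
        Rm=a if a.shape==(3,3) else R.from_quat(a).as_matrix()
    else:
        T=np.array(c['tool_from_camera']); Rt=R.from_quat(s['eef_rot']).as_matrix()
        Rm=Rt@T[:3,:3]; o=np.array(s['tcp_pos'])+Rt@T[:3,3]
    im,d=get_image(name)
    return im,d,np.array(c['K']),o,Rm
def pts(d,K,o,Rm):
    v,u=np.mgrid[:400,:640]
    x=(u-K[0,2])/K[0,0]*d; y=(v-K[1,2])/K[1,1]*d
    return np.stack([x,-y,-d],-1)@Rm.T+o
def ray(u,v,z,K,o,Rm):
    r=Rm@np.array([(u-K[0,2])/K[0,0],-(v-K[1,2])/K[1,1],-1]); return o+r*(z-o[2])/r[2]
E
python3 - <<'E'
from h import *
for n in ['scene','side','wrist']:
    im,d,K,o,Rm=cam(n); np.savez(n+'0.npz',im=im,d=d,K=K,o=o,Rm=Rm)
    cv2.imwrite(f'pics/{n}0.png',im); print(n,o.round(3),Rm[:,2].round(2),K[0,0], {k:v for k,v in get_calibration(n).items() if k not in('K','origin','attitude')})
print(get_state())
E
```

```text
scene [-0.006 -0.691  0.9  ] [-0.45 -0.56  0.7 ] 440.2495605247354 {}
side [-0.025 -1.091  0.738] [-0.42 -0.77  0.48] 416.1762314834511 {}
wrist [0.24  0.688 0.374] [-0.27  0.13  0.96] 276.50607661232283 {'tool_from_camera': array([[ 3.23618552e-04,  9.55567602e-01,  2.94771866e-01,
         7.55050888e-02],
       [ 9.99999330e-01, -6.36950077e-04,  9.66952938e-04,
        -2.64980479e-04],
       [ 1.11174386e-03,  2.94771356e-01, -9.55567168e-01,
        -1.35364528e-01],
       [ 0.00000000e+00,  0.00000000e+00,  0.00000000e+00,
         1.00000000e+00]])}
{'time_s': 0.15, 'qpos': array([-1.20770657,  0.59996131, -0.00252915,  1.59995005,  0.00181279,
        0.94289195, -0.07977953]), 'qvel': array([-0.00158803, -0.00252251,  0.00040075, -0.00159801, -0.00040815,
        0.00178665, -0.00234892]), 'tau': array([ 3.47651723e-03, -7.77000332e+01,  1.56687710e+00, -2.58233428e+01,
        1.25029995e-02,  6.77432356e-03,  3.52183281e-05]), 'tcp_pos': array([0.30853813, 0.65568942, 0.23859972]), 'eef_rot': array([ 2.18090592e-01,  9.75928342e-01, -6.00931294e-04, -6.56723045e-05]), 'wrist_force': array([-0.04715573, -0.2775872 ,  0.51904743]), 'torque': array([0.0170957 , 0.00349331, 0.04185869]), 'gripper_force': 0.0, 'gripper_width': 0.08547726946945595}
```

View pics/scene0.png

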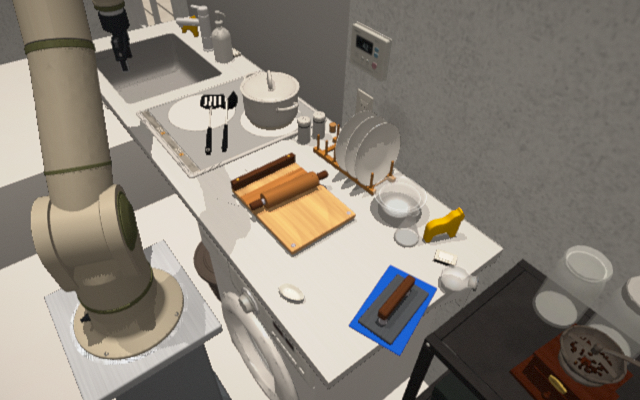

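View pics/side0.png

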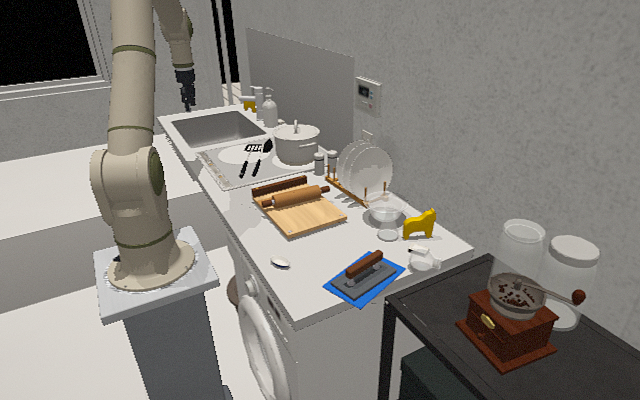

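The scene view shows the rail (263,172), the pin (290,190), the board (295,205), and the press on its blue mat (393,305). The flask is at about (458,280) and the spoon rest at (291,293). The pin is just beyond mid-board.

```bash
cat > m.py <<'E'
from h import *
def rect(P):
    (c,s,a)=cv2.minAreaRect(P[:,:2].astype(np.float32)*1000); 
    b=cv2.boxPoints((c,s,a)); e=b[1]-b[0]; f=b[2]-b[1]
    l=e if np.hypot(*e)>np.hypot(*f) else f
    return np.round(c,1),np.round(s,1),round(np.degrees(np.arctan2(l[1],l[0]))%180,2)
def big(m):
    n,l,s,c=cv2.connectedComponentsWithStats(m.astype(np.uint8)); 
    return l==1+s[1:,4].argmax()
def ana(z,box):
    im,d,K,o,Rm=[z[k] for k in('im','d','K','o','Rm')]
    P=pts(d,K,o,Rm); H=cv2.cvtColor(im,cv2.COLOR_BGR2HSV).astype(int); h,s,v=H[...,0],H[...,1],H[...,2]
    A=np.zeros(d.shape,bool); x0,y0,x1,y1=box; A[y0:y1,x0:x1]=1; A&=d>0
    Z=P[...,2]
    mat=big(A&(h>100)&(h<125)&(s>150)); print('mat',rect(P[mat]),np.median(Z[mat]))
    wood=A&(h<25)&(s>80)
    for n,m in [('boardtop',wood&(Z>.012)&(Z<.036)&(v>140)),('rail',wood&(v<110)&(Z>.02)&(P[...,1]>.0)),('pin',wood&(Z>.045)&(v>=60)&(P[...,1]>-.2)),('bar',wood&(Z>.05)&(P[...,1]<-.2)),('plate',A&(s<110)&(v<130)&(Z>.008)&(Z<.03)&(P[...,1]<-.2))]:
        try:
            m=big(m); q=P[m]; yy,xx=np.where(m); print(n,rect(q),len(q),'z',np.percentile(q[:,2],[5,50,95]).round(4),'pix',xx.min(),xx.max(),yy.min(),yy.max())
        except Exception as e: print(n,e)
    return P
E
python3 - <<'E'
from m import *
for n,b in [('scene',(225,145,440,355)),('side',(245,170,410,310))]:
    z=np.load(n+'0.npz'); print(n); P=ana(z,b)
    if n=='scene':
        for u,v in [(293,205),(330,215),(290,190),(393,297),(263,172),(290,293),(458,280),(406,237),(304,125),(430,225),(300,240),(398,190)]: print(u,v,P[v,u].round(3),z['im'][v,u])
E
python3 -c "
import cv2
a=cv2.imread('pics/scene0.png')[140:360,220:500];cv2.imwrite('pics/c.png',cv2.resize(a,None,fx=2.7,fy=2.7,interpolation=2))"
```

```text
scene
mat (array([ 494.9, -363.7]), array([207.4, 127.7]), np.float32(18.86)) 0.005008748422529186
boardtop (array([496.2, -14.3]), array([220.5, 168.3]), np.float32(1.09)) 3231 z [0.0216 0.0247 0.0276] pix 257 354 185 251
rail (array([491.8, 189. ]), array([219.,  21.]), np.float32(0.41)) 674 z [0.0265 0.0461 0.0564] pix 231 294 154 191
pin (array([500.8,  70.3]), array([ 49.1, 252.4]), np.float32(177.26)) 1031 z [0.0485 0.0647 0.0735] pix 249 327 171 207
bar (array([ 487. , -367.7]), array([127.2,  21.5]), np.float32(13.22)) 514 z [0.0546 0.0652 0.068 ] pix 378 413 276 318
plate (array([ 488.5, -367.3]), array([170.3,  88.7]), np.float32(13.1)) 1895 z [0.0119 0.015  0.0179] pix 358 427 275 343
293 205 [0.487 0.035 0.024] [114 184 238]
330 215 [ 0.546 -0.057  0.024] [119 192 242]
290 190 [0.493 0.056 0.063] [ 46  98 156]
393 297 [ 0.473 -0.369  0.069] [ 32  56 100]
263 172 [0.484 0.184 0.045] [14 24 44]
290 293 [ 0.321 -0.186  0.001] [228 241 246]
458 280 [ 0.641 -0.42   0.048] [186 199 208]
406 237 [ 0.652 -0.243  0.031] [181 189 193]
304 125 [0.702 0.275 0.072] [88 94 99]
430 225 [ 0.71  -0.266  0.06 ] [  0 161 222]
300 240 [ 0.426 -0.082  0.025] [123 200 246]
398 190 [ 0.76  -0.104  0.035] [192 206 214]
side
mat (array([ 495.3, -364. ]), array([212.2, 127.6]), np.float32(18.76)) 0.005777682035739973
boardtop (array([493.6, -16.6]), array([167.8, 220.9]), np.float32(179.25)) 1569 z [0.023  0.0256 0.028 ] pix 266 346 197 235
rail (array([489. , 188.2]), array([218.2,  21.5]), np.float32(1.07)) 429 z [0.0282 0.043  0.0557] pix 252 306 176 197
pin (array([498.5,  65.2]), array([ 46.5, 252.9]), np.float32(174.49)) 632 z [0.048  0.062  0.0737] pix 261 329 185 207
bar (array([ 488.1, -369.2]), array([131.5,  22.6]), np.float32(15.46)) 373 z [0.0513 0.0645 0.0681] pix 345 382 250 277
plate (array([ 488.4, -367.8]), array([171.9,  90.3]), np.float32(12.95)) 1113 z [0.0121 0.0157 0.0186] pix 331 396 261 299
```

View pics/c.png

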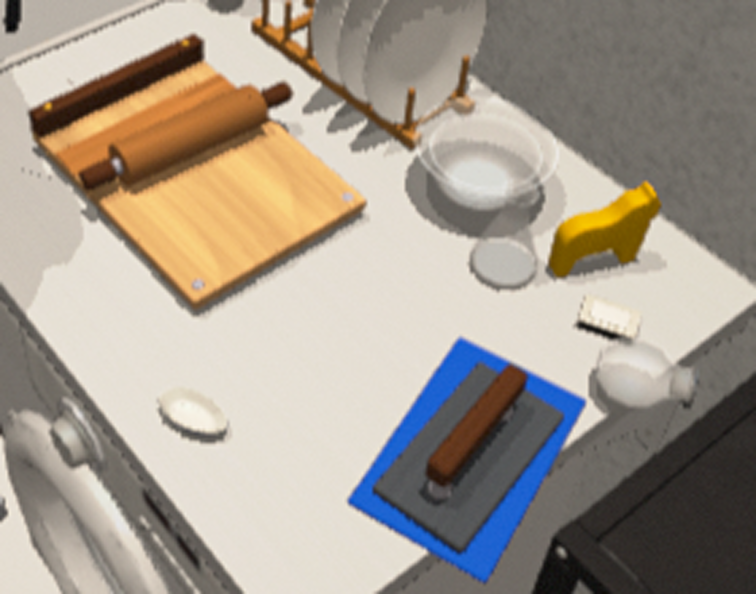

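The 2.7x crop confirms the layout. The pin lies across the board before the ridge with a few degrees of yaw, and the press is on its mat with the bar at about 13° to world x. I'll go above the press first.

```bash
cat >> h.py <<'E'
def way(W):
    """print tool shifts for a chain of (x,y,z,psi_deg) waypoints, one call each (psi = yaw of tool x)"""
    s=get_state(); Rt=R.from_quat(s['eef_rot']).as_matrix(); p=np.array(s['tcp_pos'])
    psi=np.degrees(np.arctan2(Rt[1,0],Rt[0,0]))
    print('now',s['time_s'],p.round(4),round(psi,2),'q7',round(s['qpos'][6],2),'F',np.round(s['wrist_force'],1),'M',np.round(s['torque'],2),'w',round(s['gripper_width'],4))
    for w in W:
        a=np.radians(psi); d=np.array(w[:3])-p
        print('->',w,'row',(np.array([np.cos(a)*d[0]+np.sin(a)*d[1], np.sin(a)*d[0]-np.cos(a)*d[1], -d[2]])*1000).round(1), 'twist',round(-(w[3]-psi+180)%360-180,1) if False else round(-(w[3]-psi),1))
        p=np.array(w[:3]); psi=w[3]
E
python3 -c "
from h import *
way([(.47,.27,.24,90),(.52,-.1,.24,30),(.488,-.368,.24,13)])"
```

```text
now 0.15 [0.3085 0.6557 0.2386] 154.81 q7 -0.08 F [-0.  -0.3  0.5] M [0.02 0.   0.04] w 0.0855
-> (0.47, 0.27, 0.24, 90) row [-310.3 -280.3   -1.4] twist 64.8
-> (0.52, -0.1, 0.24, 30) row [-370.   50.   -0.] twist 60
-> (0.488, -0.368, 0.24, 13) row [-161.7  216.1   -0. ] twist 17
```

>>> drive_tool --pt "-0.03 -0.027 0 6.5" --pt "-0.06 -0.054 0 13" --pt "-0.091 -0.082 0 19.5" --pt "-0.122 -0.11 0 26" --pt "-0.153 -0.138 0 32.5" --pt "-0.184 -0.166 0 39" --pt "-0.215 -0.194 0 45.5" --pt "-0.246 -0.222 0 52" --pt "-0.278 -0.251 0 58.4" --pt "-0.31 -0.28 0 64.8"

```text
time_s: 0.98
tcp_pos: [0.4688, 0.2721, 0.2394]
eef_rot: [0.709, 0.705, 0.0, -0.0]
wrist_force: [0.9, 0.1, 0.2]
gripper_width: 0.0857
gripper_force: 0.0
```

>>> drive_tool --pt "-0.037 0.005 0 6" --pt "-0.074 0.01 0 12" --pt "-0.111 0.015 0 18" --pt "-0.148 0.02 0 24" --pt "-0.185 0.025 0 30" --pt "-0.222 0.03 0 36" --pt "-0.259 0.035 0 42" --pt "-0.296 0.04 0 48" --pt "-0.333 0.045 0 54" --pt "-0.37 0.05 0 60"

```text
time_s: 1.82
tcp_pos: [0.5184, -0.0976, 0.2394]
eef_rot: [0.967, 0.257, 0.0, -0.0]
wrist_force: [0.3, 0.1, -0.1]
gripper_width: 0.0857
gripper_force: 0.0
```

>>> drive_tool --pt "-0.02 0.027 0 3" --pt "-0.042 0.056 0 5" --pt "-0.065 0.086 0 8" --pt "-0.088 0.116 0 10" --pt "-0.11 0.146 0 12" --pt "-0.132 0.176 0 14" --pt "-0.15 0.2 0 16" --pt "-0.162 0.216 0 17" --pt "-0.162 0.216 0 17" --pt "-0.162 0.216 0 17"

```text
time_s: 2.65
tcp_pos: [0.4856, -0.365, 0.239]
eef_rot: [0.994, 0.112, -0.0, -0.0]
wrist_force: [-0.4, 0.3, -0.6]
gripper_width: 0.0855
gripper_force: 0.0
```

Run:
```python
from m import *
way([])
im,d,K,o,Rm=cam('wrist'); cv2.imwrite('pics/w1.png',im); print(o)
ana(dict(im=im,d=d,K=K,o=o,Rm=Rm),(0,0,640,400))
```

```text
now 2.65 [ 0.4856 -0.365   0.239 ] 12.88 q7 -0.34 F [-0.4  0.3 -0.6] M [ 0.03 -0.02  0.  ] w 0.0855
[ 0.55842999 -0.34829559  0.37434006]
mat (array([ 507.2, -395.5]), array([205.3, 196.1]), np.float32(19.41)) 0.006806272367128496
boardtop (array([495.9, -29.7]), array([217.8, 136.3]), np.float32(1.01)) 19827 z [0.0248 0.0263 0.0276] pix 0 109 0 204
rail attempt to get argmax of an empty sequence
pin attempt to get argmax of an empty sequence
bar (array([ 605.2, -663.9]), array([156.5,  83.5]), np.float32(33.7)) 5199 z [0.0527 0.076  0.118 ] pix 567 639 55 194
plate (array([ 617.7, -645.6]), array([360.5, 272.7]), np.float32(89.75)) 37551 z [0.021  0.0225 0.0239] pix 392 639 0 252
```

View pics/w1.png

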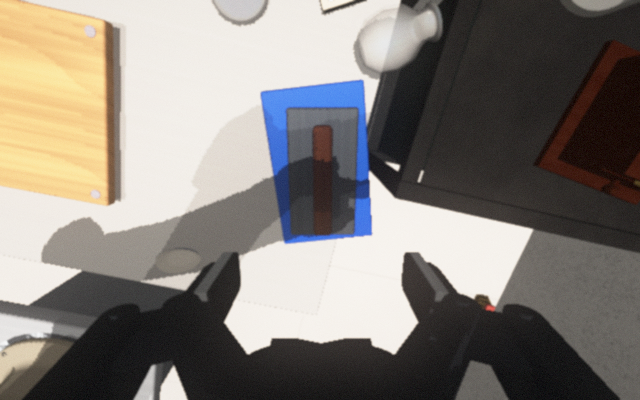

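The wrist view shows the bar vertical at column 322, rows 125–235, on the dark plate within the blue mat. The black cart is to its right and the flask is above.

Run:
```python
from m import *
im,d,K,o,Rm=cam('wrist')
P=ana(dict(im=im,d=d,K=K,o=o,Rm=Rm),(262,80,372,246))
B=(P[...,2]>.058)&(P[...,2]<.08); B[:, :262]=0; B[:,372:]=0; B[:80]=0;B[246:]=0
q=P[big(B)]; print('bar top',rect(q),np.median(q[:,2]))
B=(P[...,2]>.012)&(P[...,2]<.024); B[:, :262]=0; B[:,372:]=0; B[:80]=0;B[246:]=0
q=P[big(B)]; print('plate',rect(q),np.median(q[:,2]))
way([(.4875,-.3678,.15,13.),(.4875,-.3678,.043,13.)])
```

```text
mat (array([ 507.3, -396.3]), array([205.1, 197.4]), np.float32(19.2)) 0.006800074834442504
boardtop attempt to get argmax of an empty sequence
rail attempt to get argmax of an empty sequence
pin attempt to get argmax of an empty sequence
bar (array([ 531.9, -356.4]), array([38.5, 19. ]), np.float32(12.82)) 604 z [0.0658 0.0674 0.0688] pix 315 332 127 163
plate (array([ 488.9, -366.4]), array([166.5,  89.4]), np.float32(12.9)) 6277 z [0.0156 0.0168 0.018 ] pix 288 358 109 234
bar top (array([ 489.7, -366. ]), array([127. ,  21.8]), np.float32(12.91)) 0.06742756375119019
plate (array([ 489.4, -366. ]), array([167.8,  90.1]), np.float32(13.07)) 0.01678119461607036
now 2.75 [ 0.4865 -0.3628  0.2389] 13.07 q7 -0.34 F [-0.1  0.2 -0.2] M [0.01 0.   0.02] w 0.0853
-> (0.4875, -0.3678, 0.15, 13.0) row [-0.1  5.1 88.9] twist 0.1
-> (0.4875, -0.3678, 0.043, 13.0) row [  0.   0. 107.] twist -0.0
```

>>> drive_tool --pt "0.001 0.002 0.03 0" --pt "0.002 0.004 0.06 0" --pt "0.002 0.004 0.09 0" --pt "0.002 0.004 0.115 0" --pt "0.002 0.004 0.13 0" --pt "0.002 0.004 0.13 0" --pt "0.002 0.004 0.13 0"

```text
time_s: 3.33
tcp_pos: [0.4894, -0.3661, 0.109]
eef_rot: [0.993, 0.114, -0.0, -0.001]
wrist_force: [0.4, -0.4, 0.1]
gripper_width: 0.0854
gripper_force: 0.0
```

Run:
```python
from m import *
way([(.489,-.3665,.043,13.)])
im,d,K,o,Rm=cam('wrist'); cv2.imwrite('pics/w2.png',im); P=pts(d,K,o,Rm)
B=(P[...,2]>.061)&(P[...,2]<.075)&(np.hypot(P[...,0]-.489,P[...,1]+.367)<.08)&(im.max(2)<130)
q=P[big(B)]; print('bar top',rect(q),np.median(q[:,2]))
B=(P[...,2]>.010)&(P[...,2]<.024)&(np.hypot(P[...,0]-.489,P[...,1]+.367)<.11)
q=P[big(B)]; print('plate',rect(q),np.median(q[:,2]))
way([])
```

```text
now 3.3333 [ 0.4894 -0.3661  0.109 ] 13.1 q7 -0.21 F [ 0.4 -0.4  0.1] M [-0.07  0.07  0.01] w 0.0854
-> (0.489, -0.3665, 0.043, 13.0) row [-0.5  0.3 66. ] twist 0.1
bar top (array([ 489.8, -365.9]), array([127.8,  22. ]), np.float32(13.09)) 0.06744079713340198
plate (array([ 489., -366.]), array([168. ,  90.2]), np.float32(13.1)) 0.01676378325335351
now 3.3833 [ 0.4897 -0.3668  0.1099] 13.07 q7 -0.21 F [0.7 0.  1. ] M [-0.04 -0.07 -0.04] w 0.085
```

>>> drive_tool --pt "0 0 0.025 0" --pt "0 0 0.05 0" --pt "0 0 0.064 0" --pt "0 0 0.066 0" --pt "0 0 0.066 0"

```text
time_s: 3.8
tcp_pos: [0.4896, -0.3674, 0.044]
eef_rot: [0.994, 0.113, 0.0, 0.0]
wrist_force: [0.6, -0.4, 0.6]
gripper_width: 0.0855
gripper_force: 0.0
```

>>> drive_tool --pt "0 0 0 0" --pt "0 0 0 0" --pt "0 0 0 0" --pt "0 0 0 0" --pt "0 0 0 0" --pt "0 0 0 0" --pt "0 0 0 0" --grip 0 --grip_force 90

```text
time_s: 4.38
tcp_pos: [0.4893, -0.3672, 0.0441]
eef_rot: [0.994, 0.113, 0.0, -0.0]
wrist_force: [-0.9, 2.6, 8.0]
gripper_width: 0.0208
gripper_force: 89.7
```

Run:
```python
from m import *
# precise board/pin/rail numbers from the first scene + side views
for n in ('scene','side'):
    z=np.load(n+'0.npz'); P=pts(z['d'],z['K'],z['o'],z['Rm']); H=cv2.cvtColor(z['im'],cv2.COLOR_BGR2HSV)
    q=P[:,:,:]; m=(P[...,2]>.0715-.012)&(P[...,1]>.02)&(P[...,1]<.13)&(abs(P[...,0]-.5)<.12)&(z['d']>0)
    q=P[big(m)]; c=np.polyfit(q[:,0],q[:,1],1); print(n,'pin top strip z95',np.percentile(q[:,2],97),'dir',np.degrees(np.arctan(c[0])),'y at .495',np.polyval(c,.495))
    t=q[q[:,2]>np.percentile(q[:,2],80)]; c=np.polyfit(t[:,0],t[:,1],1); print('   crest dir',np.degrees(np.arctan(c[0])),np.polyval(c,.495),t[:,0].min(),t[:,0].max())
way([])
# pin centre height above board flat
r=24.;s=np.linspace(0,129,5000);h=np.interp(s,[60,87.5,90.5,103],[0,2,2,0])
for x in range(20,107,4):
    k=abs(s-x)<r; print(x,round((h[k]+np.sqrt(r*r-(s[k]-x)**2)).max()-r,2),end=' ')
```

```text
scene pin top strip z95 0.07450278711435843 dir -2.562147450438947 y at .495 0.06595838923632193
   crest dir -2.276188177016528 0.07182394273496263 0.4185282748966567 0.5858722924380204
side pin top strip z95 0.07458821450284925 dir -3.023681278251484 y at .495 0.06310826463698524
   crest dir -2.6710394229692103 0.06882139405441359 0.41542185772912565 0.581620526539789
now 4.3833 [ 0.4893 -0.3672  0.0441] 13.01 q7 -0.14 F [-0.9  2.6  8. ] M [0.44 0.22 0.04] w 0.0208
20 -0.0 24 -0.0 28 -0.0 32 -0.0 36 -0.0 40 -0.0 44 -0.0 48 -0.0 52 -0.0 56 -0.0 60 0.06 64 0.35 68 0.65 72 0.94 76 1.23 80 1.52 84 1.81 88 2.0 92 1.95 96 1.43 100 0.79 104 0.15
```

>>> drive_tool --pt "0 0 -0.005 0" --pt "0 0 -0.015 0" --pt "0 0 -0.035 0" --pt "0 0 -0.06 0" --pt "0 0 -0.085 0" --pt "0 0 -0.108 0" --pt "0 0 -0.122 0" --pt "0 0 -0.126 0" --pt "0 0 -0.126 0" --grip_force 110

```text
time_s: 5.13
tcp_pos: [0.4894, -0.3675, 0.1705]
eef_rot: [0.994, 0.113, 0.001, 0.0]
wrist_force: [0.5, -0.7, -5.8]
gripper_width: 0.0207
gripper_force: 108.1
```

Run:
```python
from m import *
way([(.505,-.17,.17,52),(.515,-.01,.17,87.5)])
```

```text
now 5.1333 [ 0.4894 -0.3675  0.1705] 13.02 q7 -0.26 F [ 0.5 -0.7 -5.8] M [-0.01  0.02 -0.02] w 0.0207
-> (0.505, -0.17, 0.17, 52) row [  59.6 -188.9    0.5] twist -39.0
-> (0.515, -0.01, 0.17, 87.5) row [132.2 -90.6  -0. ] twist -35.5
```

>>> drive_tool --pt "0.004 -0.012 0 -3" --pt "0.01 -0.032 0 -7" --pt "0.017 -0.053 0 -11" --pt "0.024 -0.075 0 -15" --pt "0.031 -0.097 0 -19" --pt "0.037 -0.118 0 -24" --pt "0.043 -0.137 0 -28" --pt "0.05 -0.156 0 -32" --pt "0.055 -0.173 0 -36" --pt "0.06 -0.189 0 -39"

```text
time_s: 5.97
tcp_pos: [0.5044, -0.1679, 0.1684]
eef_rot: [0.897, 0.441, -0.001, -0.001]
wrist_force: [-0.2, 0.5, -5.3]
gripper_width: 0.0205
gripper_force: 108.2
```

>>> drive_tool --pt "0.015 -0.01 0 -5" --pt "0.032 -0.022 0 -10" --pt "0.05 -0.034 0 -15" --pt "0.068 -0.046 0 -20" --pt "0.086 -0.059 0 -25" --pt "0.104 -0.071 0 -30" --pt "0.12 -0.082 0 -33" --pt "0.129 -0.088 0 -35" --pt "0.132 -0.091 0 -35.5" --pt "0.132 -0.091 0 -35.5"

```text
time_s: 6.8
tcp_pos: [0.5143, -0.0091, 0.169]
eef_rot: [0.722, 0.692, -0.0, -0.0]
wrist_force: [-0.1, -0.3, -4.9]
gripper_width: 0.0206
gripper_force: 108.2
```

Run:
```python
from m import *
im,d,K,o,Rm=cam('wrist'); s=get_state(); cv2.imwrite('pics/w3.png',im); P=pts(d,K,o,Rm); np.savez('w3.npz',im=im,d=d,K=K,o=o,Rm=Rm)
way([])
```

```text
now 6.85 [ 0.5144 -0.0102  0.1691] 87.46 q7 0.12 F [ 0.5  0.2 -6.1] M [-0.04 -0.02 -0.05] w 0.0205
```

View pics/w3.png

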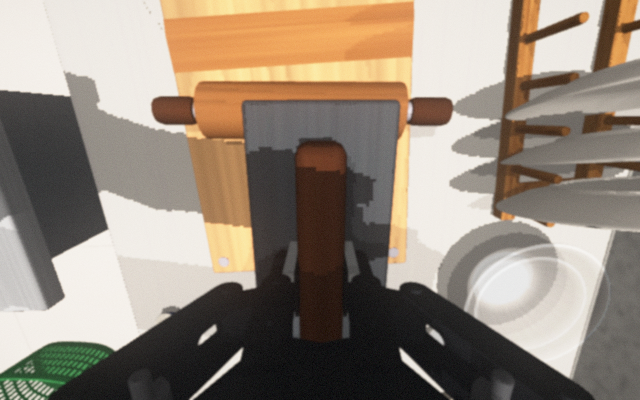

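The wrist view shows the pin (152–452, row 108) just ahead of the plate edge and nearly square to it. The darker ridge band is at rows 5–65. The plate is centred slightly to the pin's right of centre.

Run:
```python
from m import *
z=np.load('w3.npz'); im,d=z['im'],z['d']; P=pts(d,z['K'],z['o'],z['Rm']); K,o,Rm=z['K'],z['o'],z['Rm']
Z=P[...,2]
m=(Z>.042)&(Z<.085)&(P[...,1]>.02)&(P[...,1]<.13)&(abs(P[...,0]-.5)<.14)&(np.mgrid[:400,:640][0]<140); m&=~((np.mgrid[:400,:640][1]>236)&(np.mgrid[:400,:640][1]<400)&(np.mgrid[:400,:640][0]>97))
q=P[m]; print('extent x',np.percentile(q[:,0],[.2,99.8]),'z max',np.percentile(q[:,2],99.5))
# fit circle per slice -> axis
xs=[];ys=[];zs=[]
from scipy.optimize import least_squares
for x0 in np.arange(.42,.585,.01):
    t=q[abs(q[:,0]-x0)<.004]
    if len(t)<20 or np.ptp(t[:,1])<.02: continue
    f=least_squares(lambda p:np.hypot(t[:,1]-p[0],t[:,2]-p[1])-.024,[.07,.05]).x; xs.append(x0);ys.append(f[0]);zs.append(f[1])
c=np.polyfit(xs,ys,1); print('axis dir',np.degrees(np.arctan(c[0])),'y(.4985)',np.polyval(c,.4985),'zc',np.round(zs,4),np.round(ys,4))
b=(Z>.02)&(Z<.032)&(abs(P[...,0]-.49)<.09)
t=P[b&(P[...,1]>-.09)&(P[...,1]<.03)]; print('board z',np.median(t[:,2]))
# plate sole
t=P[150:250,255:290].reshape(-1,3); print('plate top z',np.median(t[:,2])); A=np.c_[t[:,:2],np.ones(len(t))]; print('tilt',np.linalg.lstsq(A,t[:,2],rcond=None)[0])
g=cv2.cvtColor(im,cv2.COLOR_BGR2HSV)
for u in (200,240,300,360,400):
    col=im[:80,u,0].astype(int); dd=np.gradient(np.convolve(col,np.ones(3)/3,'same'))
    i,j=dd[2:25].argmin()+2, dd[50:78].argmax()+50
    print(u,i,j,ray(u,i,.0265,K,o,Rm).round(4),ray(u,j,.0265,K,o,Rm).round(4))
# board edges x
b2=b&(P[...,1]>-.08)&(P[...,1]<.16)&(g[...,1]>70)
for y0 in (-.05,0.12,.15):
    t=P[b2&(abs(P[...,1]-y0)<.01)]
    if len(t): print('board edges at',y0,np.percentile(t[:,0],[.5,99.5]))
```

```text
extent x [0.37615193 0.62632725] z max 0.075279805483971
axis dir -2.652863662825785 y(.4985) 0.07243191839419685 zc [0.0502 0.0504 0.0504 0.0504 0.0504] [0.076  0.0756 0.0752 0.0747 0.0687]
board z 0.02680912130714863
plate top z 0.14178182484356464
tilt [0.27749662 0.01906829 0.00722336]
200 16 71 [0.4156 0.1549 0.0265] [0.4081 0.1115 0.0265]
240 13 68 [0.4506 0.1557 0.0265] [0.4451 0.1125 0.0265]
300 9 64 [0.5028 0.1564 0.0265] [0.5001 0.1135 0.0265]
360 5 60 [0.5546 0.1572 0.0265] [0.5546 0.1145 0.0265]
400 2 57 [0.5889 0.158  0.0265] [0.5907 0.1154 0.0265]
board edges at -0.05 [0.40036537 0.43602166]
board edges at 0.12 [0.40080997 0.57903764]
board edges at 0.15 [0.40111316 0.57918686]
```

```bash
python3 -c "
from h import *
way([(.521,.022,.118,87.4)])"
```

```text
now 6.85 [ 0.5144 -0.0102  0.1691] 87.46 q7 0.12 F [ 0.5  0.2 -6.1] M [-0.04 -0.02 -0.05] w 0.0205
-> (0.521, 0.022, 0.118, 87.4) row [32.4  5.2 51.1] twist 0.1
```

>>> drive_tool --pt "0.01 0.002 0.005 0" --pt "0.022 0.003 0.015 0" --pt "0.03 0.005 0.027 0" --pt "0.032 0.005 0.039 0" --pt "0.032 0.005 0.047 0" --pt "0.032 0.005 0.05 0" --pt "0.032 0.005 0.051 0" --pt "0.032 0.005 0.051 0" --pt "0.032 0.005 0.051 0"

```text
time_s: 7.6
tcp_pos: [0.5212, 0.0217, 0.1185]
eef_rot: [0.723, 0.691, 0.0, 0.0]
wrist_force: [0.4, -0.6, -5.4]
gripper_width: 0.0204
gripper_force: 108.3
```

>>> drive_tool --pt "0 0 0.001 0" --pt "0 0 0.002 0" --pt "0 0 0.003 0" --pt "0 0 0.0035 0" --pt "0 0 0.0035 0"

```text
time_s: 8.02
tcp_pos: [0.521, 0.022, 0.1148]
eef_rot: [0.722, 0.692, 0.0, 0.0]
wrist_force: [-0.1, 0.1, -5.2]
gripper_width: 0.0204
gripper_force: 108.3
```

>>> drive_tool --pt "0 0 0.0005 0" --pt "0 0 0.001 0" --pt "0 0 0.0015 0" --pt "0 0 0.0015 0"

```text
time_s: 8.35
tcp_pos: [0.521, 0.022, 0.1132]
eef_rot: [0.722, 0.692, -0.0, -0.0]
wrist_force: [0.2, -0.6, -4.6]
gripper_width: 0.0206
gripper_force: 108.3
```

>>> drive_tool --pt "0 0 0.0003 0" --pt "0 0 0.0006 0" --pt "0 0 0.0006 0"

```text
time_s: 8.6
tcp_pos: [0.521, 0.022, 0.1127]
eef_rot: [0.722, 0.692, -0.0, 0.0]
wrist_force: [0.6, -0.1, -5.8]
gripper_width: 0.0204
gripper_force: 108.3
```

>>> drive_tool --pt "0 0 0.0003 0" --pt "0 0 0.0006 0" --pt "0 0 0.0006 0"

```text
time_s: 8.85
tcp_pos: [0.521, 0.022, 0.112]
eef_rot: [0.722, 0.692, -0.0, 0.0]
wrist_force: [0.3, -0.0, -5.4]
gripper_width: 0.0207
gripper_force: 108.3
```

```bash
python3 -c "
from h import *
way([])"
```

```text
now 8.85 [0.521 0.022 0.112] 87.51 q7 0.1 F [ 0.3 -0.  -5.4] M [ 0.01  0.04 -0.04] w 0.0207
```

>>> drive_tool --pt "0 0 0.0003 0" --pt "0 0 0.0006 0" --pt "0 0 0.0006 0"

```text
time_s: 9.1
tcp_pos: [0.5211, 0.0221, 0.1117]
eef_rot: [0.722, 0.692, 0.0, -0.0]
wrist_force: [-0.6, 1.3, -0.1]
gripper_width: 0.0203
gripper_force: 109.1
```

>>> drive_tool --pt "0 0 0.0003 0" --pt "0 0 0.0005 0" --pt "0 0 0.0005 0"

```text
time_s: 9.35
tcp_pos: [0.5211, 0.0221, 0.1115]
eef_rot: [0.722, 0.691, 0.0, 0.0]
wrist_force: [-1.9, 0.1, 6.6]
gripper_width: 0.0206
gripper_force: 110.0
```

>>> drive_tool --pt "0.001 0 -0.0003 0" --pt "0.003 0 -0.0003 0" --pt "0.006 0 -0.0003 0" --pt "0.009 -0.0005 -0.0003 0" --pt "0.012 -0.001 -0.0003 0" --pt "0.015 -0.001 -0.0003 0" --pt "0.018 -0.001 -0.0003 0" --pt "0.02 -0.001 -0.0003 0" --pt "0.02 -0.001 -0.0003 0"

```text
time_s: 10.1
tcp_pos: [0.5219, 0.0429, 0.1116]
eef_rot: [0.722, 0.692, 0.001, 0.001]
wrist_force: [1.4, -0.3, 6.1]
gripper_width: 0.02
gripper_force: 109.8
```

```bash
cat > pinm.py <<'E'
from m import *
from scipy.optimize import least_squares
def pin(name='wrist',save=None):
    im,d,K,o,Rm=cam(name); P=pts(d,K,o,Rm)
    if save: cv2.imwrite(save,im)
    H=cv2.cvtColor(im,cv2.COLOR_BGR2HSV).astype(int)
    m=(P[...,2]>.048)&(P[...,2]<.082)&(P[...,1]>.03)&(P[...,1]<.2)&(abs(P[...,0]-.5)<.083)&(H[...,0]<25)&(H[...,1]>90)&(H[...,2]>60)&(d>0)
    q=P[m]; L=[]
    for x0 in np.arange(.42,.585,.006):
        t=q[abs(q[:,0]-x0)<.003]
        if len(t)<12 or np.ptp(t[:,1])<.012: continue
        f=least_squares(lambda p:np.hypot(t[:,1]-p[0],t[:,2]-p[1])-.024,[np.median(t[:,1]),.05],loss='soft_l1',f_scale=.001).x; L.append((x0,*f))
    L=np.array(L); 
    if len(L)<3: print(name,'few',L); return
    k=abs(L[:,2]-np.median(L[:,2]))<.003; c=np.polyfit(L[k,0],L[k,1],1)
    print(name,len(L),'yaw',np.degrees(np.arctan(c[0])).round(2),'y(.5)',np.polyval(c,.5).round(4),'zc',np.median(L[:,2]).round(4), 'x span',L[k,0].min(),L[k,0].max(),'res',np.std(L[k,1]-np.polyval(c,L[k,0])).round(4))
E
python3 -c "
from pinm import *
way([]); pin(); pin('scene')"
```

```text
now 10.1 [0.5219 0.0429 0.1116] 87.54 q7 0.07 F [ 1.4 -0.3  6.1] M [ 0.47 -0.17 -0.06] w 0.02Traceback (most recent call last):
  File "<string>", line 3, in <module>
    way([]); pin(); pin('scene')
             ~~~^^
  File "pinm.py", line 15, in pin
    k=abs(L[:,2]-np.median(L[:,2]))<.003; c=np.polyfit(L[k,0],L[k,1],1)
                                            ~~~~~~~~~~^^^^^^^^^^^^^^^^^
    raise TypeError("expected non-empty vector for x")
TypeError: expected non-empty vector for x
```

>>> drive_tool --pt "0.001 0 -0.0003 0" --pt "0.003 0 -0.0004 0" --pt "0.006 0 -0.0004 -0.2" --pt "0.009 -0.0005 -0.0004 -0.4" --pt "0.012 -0.001 -0.0004 -0.6" --pt "0.015 -0.001 -0.0004 -0.8" --pt "0.018 -0.001 -0.0004 -1" --pt "0.02 -0.0015 -0.0004 -1" --pt "0.02 -0.0015 -0.0004 -1"

```text
time_s: 10.9
tcp_pos: [0.5206, 0.0628, 0.1118]
eef_rot: [0.716, 0.698, 0.0, 0.0]
wrist_force: [4.3, 0.4, 1.7]
gripper_width: 0.0209
gripper_force: 109.4
```

```bash
sed -i 's/<.082)/<.079)/; s/if len(L)<3:/if len(L)<3 or not (abs(L[:,2]-np.median(L[:,2]))<.003).any():/' pinm.py
python3 -c "
from pinm import *
way([]); pin(save='pics/w4.png'); pin('scene'); pin('side')"
```

```text
now 10.9 [0.5206 0.0628 0.1118] 88.54 q7 0.05 F [4.3 0.4 1.7] M [ 0.22 -1.07 -0.14] w 0.0209
wrist 28 yaw 0.69 y(.5) 0.1941 zc 0.033 x span 0.48000000000000004 0.5640000000000001 res 0.0002
scene 14 yaw -3.87 y(.5) 0.0949 zc 0.0499 x span 0.426 0.5820000000000001 res 0.0009
side 11 yaw -3.09 y(.5) 0.0949 zc 0.0509 x span 0.426 0.48000000000000004 res 0.0008
```

View pics/w4.png

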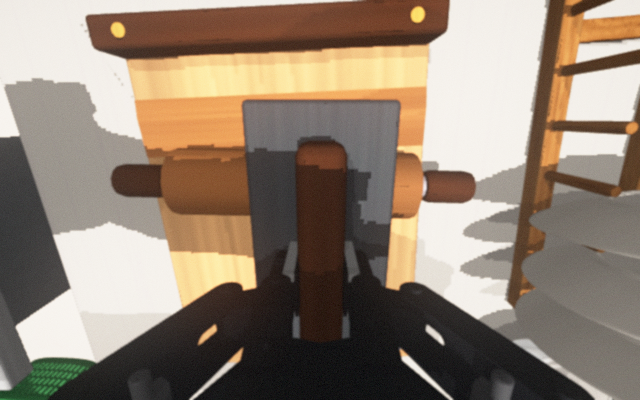

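The wrist view shows the pin under the sole (handles at (137,180) and (450,187)), about 3.7° from the rail (slope from (90,50) to (445,35)). I'll keep rolling and twist the sole to turn the pin.

>>> drive_tool --pt "0.001 0 0 -0.1" --pt "0.003 0 0 -0.3" --pt "0.006 0 0 -0.6" --pt "0.009 0 0 -0.9" --pt "0.012 0 0 -1.2" --pt "0.015 0 0 -1.5" --pt "0.018 0 0 -1.8" --pt "0.02 0 0 -2" --pt "0.02 0 0 -2"

```text
time_s: 11.8
tcp_pos: [0.5208, 0.083, 0.1118]
eef_rot: [0.703, 0.711, 0.0, -0.0]
wrist_force: [4.2, -0.3, 4.8]
gripper_width: 0.0206
gripper_force: 109.8
```

```bash
cat > pinw.py <<'E'
from m import *
def go(save=None):
    """pin handle tips / barrel ends and rail edge from the wrist picture, by colour, cast on planes"""
    s=get_state(); im,d,K,o,Rm=cam('wrist'); P=pts(d,K,o,Rm)
    if save: cv2.imwrite(save,im)
    y0=s['tcp_pos'][1]; Z=P[...,2]; u=np.mgrid[:400,:640][1]
    # crest and front silhouettes: points on barrel both sides of plate
    m=(Z>.055)&(Z<.079)&(d>0)&(P[...,1]>y0-.08)&(P[...,1]<.158+.03)&(abs(P[...,0]-.5)<.085)
    H=cv2.cvtColor(im,cv2.COLOR_BGR2HSV).astype(int); m&=(H[...,1]>90)&(H[...,2]>85)&(H[...,0]<22)
    L=[]
    for uu in range(120,520,4):
        if 236<uu<406: continue
        t=P[:,uu][m[:,uu]]
        if len(t)<12: continue
        # circle of known radius through slice: centre by linear lsq on crest
        from scipy.optimize import least_squares
        f=least_squares(lambda p:np.hypot(t[:,1]-p[0],t[:,2]-p[1])-.024,[np.median(t[:,1]),.05],loss='soft_l1',f_scale=.001).x
        L.append((np.median(t[:,0]),*f))
    L=np.array(L)
    if len(L)>4:
        c=np.polyfit(L[:,0],L[:,1],1); r=L[:,1]-np.polyval(c,L[:,0]); k=abs(r)<.003; c=np.polyfit(L[k,0],L[k,1],1)
        print('pin yaw',np.degrees(np.arctan(c[0])).round(2),'y(.5)',np.polyval(c,.5).round(4),'zc',np.median(L[:,2]).round(4),'x',L[:,0].min().round(3),L[:,0].max().round(3),'n',k.sum(),len(L))
    m=(Z>.048)&(Z<.064)&(P[...,1]>.165)&(P[...,1]<.22)&(H[...,2]<110)&(abs(P[...,0]-.495)<.1)&(abs(u-320)>85)
    E=[]
    for uu in range(60,600,4):
        t=P[:,uu][m[:,uu]&(Z[:,uu]>.0525)]
        if len(t)>5: E.append((np.median(t[:,0]),t[:,1].min()))
    if len(E)>5:
        E=np.array(E); c=np.polyfit(E[:,0],E[:,1],1); print('rail yaw',np.degrees(np.arctan(c[0])).round(2),'face y(.5)',np.polyval(c,.5).round(4),len(E))
E
python3 -c "
from pinw import *
way([]); go()
from pinm import pin; pin('scene')"
```

```text
now 11.8 [0.5208 0.083  0.1118] 90.59 q7 0.04 F [ 4.2 -0.3  4.8] M [ 0.2  -0.86 -0.17] w 0.0206
pin yaw -2.85 y(.5) 0.1033 zc 0.0503 x 0.421 0.583 n 20 21
scene 13 yaw -2.53 y(.5) 0.1062 zc 0.0495 x span 0.426 0.5820000000000001 res 0.0011
```

>>> drive_tool --pt "0.001 0 0 -0.1" --pt "0.003 0 0 -0.3" --pt "0.006 0 -0.0001 -0.6" --pt "0.009 0 -0.0001 -0.9" --pt "0.012 0 -0.0001 -1.2" --pt "0.015 0 -0.0002 -1.5" --pt "0.018 0 -0.0003 -1.8" --pt "0.02 0 -0.0004 -2" --pt "0.02 0 -0.0004 -2"

```text
time_s: 12.65
tcp_pos: [0.5204, 0.1027, 0.112]
eef_rot: [0.691, 0.723, -0.0, -0.0]
wrist_force: [4.2, -0.6, 2.6]
gripper_width: 0.0201
gripper_force: 109.5
```

```bash
python3 -c "
from pinw import *
way([]); go()
from pinm import pin; pin('scene')"
```

```text
now 12.65 [0.5204 0.1027 0.112 ] 92.58 q7 0.03 F [ 4.2 -0.6  2.6] M [ 0.05 -0.83 -0.03] w 0.0201
pin yaw -2.77 y(.5) 0.1129 zc 0.0506 x 0.421 0.584 n 20 20
scene 11 yaw -1.78 y(.5) 0.1159 zc 0.0497 x span 0.426 0.48000000000000004 res 0.0007
```

>>> drive_tool --pt "0.001 0 0 0" --pt "0.003 0 -0.0001 0" --pt "0.006 0 -0.0002 0" --pt "0.009 0.0002 -0.0003 0" --pt "0.012 0.0003 -0.0004 0" --pt "0.015 0.0004 -0.0005 0" --pt "0.018 0.0005 -0.0006 0" --pt "0.02 0.0005 -0.0007 0" --pt "0.02 0.0005 -0.0007 0"

```text
time_s: 13.5
tcp_pos: [0.5198, 0.1228, 0.1126]
eef_rot: [0.691, 0.723, -0.0, -0.0]
wrist_force: [2.2, 0.3, -2.0]
gripper_width: 0.0202
gripper_force: 109.0
```

>>> drive_tool --pt "0.001 0 0 0" --pt "0.003 0 -0.0001 0" --pt "0.006 0 -0.0002 0" --pt "0.009 0.0002 -0.0003 0" --pt "0.01 0.0003 -0.0004 0"

```text
time_s: 13.92
tcp_pos: [0.5197, 0.1327, 0.113]
eef_rot: [0.691, 0.723, -0.0, -0.0]
wrist_force: [1.2, -0.5, -4.1]
gripper_width: 0.0205
gripper_force: 108.7
```

```bash
python3 -c "
from pinw import *
way([]); go()"
```

```text
now 13.9167 [0.5197 0.1327 0.113 ] 92.53 q7 -0.02 F [ 1.2 -0.5 -4.1] M [-0.09 -0.15 -0.  ] w 0.0205
pin yaw -3.07 y(.5) 0.1271 zc 0.0517 x 0.421 0.585 n 13 19
```

>>> drive_tool --pt "0 0 0.0004 0" --pt "0.002 0 0.0004 0" --pt "0.005 0 0.0003 0" --pt "0.008 0.0002 0.0002 0" --pt "0.011 0.0003 0.0001 0" --pt "0.014 0.0004 0 0" --pt "0.017 0.0005 -0.0001 0" --pt "0.02 0.0005 -0.0002 0" --pt "0.02 0.0005 -0.0002 0"

```text
time_s: 14.72
tcp_pos: [0.5205, 0.1531, 0.1136]
eef_rot: [0.691, 0.723, 0.001, 0.0]
wrist_force: [3.1, -0.2, 3.2]
gripper_width: 0.0202
gripper_force: 109.4
```

```bash
python3 -c "
from pinw import *
way([]); go()"
```

```text
now 14.7167 [0.5205 0.1531 0.1136] 92.55 q7 -0.05 F [ 3.1 -0.2  3.2] M [-0.23 -0.38  0.01] w 0.0202
pin yaw -1.95 y(.5) 0.138 zc 0.0524 x 0.421 0.585 n 18 18
rail yaw 0.02 face y(.5) 0.1833 23
```

>>> drive_tool --pt "0.002 0 -0.0001 0" --pt "0.004 0 -0.0002 0" --pt "0.006 0 -0.0003 0" --pt "0.008 0 -0.0003 0" --pt "0.01 0 -0.0003 0" --pt "0.012 0 -0.0003 0" --pt "0.012 0 -0.0003 0"

```text
time_s: 15.35
tcp_pos: [0.5196, 0.1647, 0.1138]
eef_rot: [0.691, 0.723, 0.0, 0.0]
wrist_force: [5.5, -0.2, 2.7]
gripper_width: 0.0202
gripper_force: 109.4
```

```bash
python3 -c "
from pinw import *
way([]); go()"
```

```text
now 15.35 [0.5196 0.1647 0.1138] 92.53 q7 -0.07 F [ 5.5 -0.2  2.7] M [-0.17 -1.2   0.09] w 0.0202
pin yaw -2.22 y(.5) 0.1433 zc 0.0523 x 0.422 0.584 n 17 17
rail yaw -21.57 face y(.5) 0.1455 22
```

>>> drive_tool --pt "0.0015 0 0 0" --pt "0.003 0 0 0" --pt "0.0045 0 0.0001 0" --pt "0.006 0 0.0001 0" --pt "0.008 0 0.0002 0" --pt "0.008 0 0.0002 0"

```text
time_s: 15.9
tcp_pos: [0.5192, 0.1728, 0.1136]
eef_rot: [0.691, 0.723, 0.001, 0.0]
wrist_force: [4.4, 0.6, 3.7]
gripper_width: 0.0207
gripper_force: 109.5
```

>>> drive_tool --pt "0.0015 0 0.0001 0" --pt "0.003 0 0.0002 0" --pt "0.0045 0 0.0003 0" --pt "0.006 0 0.0005 0" --pt "0.008 0 0.0006 0" --pt "0.008 0 0.0006 0"

```text
time_s: 16.4
tcp_pos: [0.5192, 0.1809, 0.1131]
eef_rot: [0.691, 0.723, 0.001, 0.0]
wrist_force: [6.1, 0.3, 4.1]
gripper_width: 0.02
gripper_force: 109.6
```

```bash
python3 -c "
from pinw import *
way([]); go()"
```

```text
now 16.4 [0.5192 0.1809 0.1131] 92.55 q7 -0.09 F [6.1 0.3 4.1] M [-0.07 -1.71  0.17] w 0.02
pin yaw -2.67 y(.5) 0.1511 zc 0.0511 x 0.421 0.585 n 17 17
rail yaw 7.22 face y(.5) 0.1841 21
```

>>> drive_tool --pt "0.001 0.0005 0 0" --pt "0.002 0.001 0.0001 0" --pt "0.0035 0.0015 0.0002 0" --pt "0.005 0.002 0.0003 0" --pt "0.006 0.002 0.0004 0" --pt "0.006 0.002 0.0004 0"

```text
time_s: 16.95
tcp_pos: [0.5196, 0.1868, 0.1127]
eef_rot: [0.691, 0.723, -0.0, -0.0]
wrist_force: [1.3, 2.6, 8.5]
gripper_width: 0.0205
gripper_force: 110.2
```

>>> drive_tool --pt "0.001 0 0.0001 0" --pt "0.002 0 0.0002 0" --pt "0.003 0 0.0003 0" --pt "0.004 0 0.0004 0" --pt "0.005 0 0.0004 0" --pt "0.005 0 0.0004 0"

```text
time_s: 17.45
tcp_pos: [0.5197, 0.191, 0.1123]
eef_rot: [0.691, 0.722, -0.0, -0.0]
wrist_force: [2.5, -0.6, 7.9]
gripper_width: 0.0207
gripper_force: 110.2
```

```bash
python3 -c "
from pinw import *
way([]); go()"
```

```text
now 17.45 [0.5197 0.191  0.1123] 92.51 q7 -0.1 F [ 2.5 -0.6  7.9] M [-0.66 -1.07  0.16] w 0.0207
pin yaw -1.67 y(.5) 0.1558 zc 0.0506 x 0.421 0.583 n 16 16
rail yaw 1.58 face y(.5) 0.1765 23
```

>>> drive_tool --pt "0 0 -0.0005 0" --pt "0.001 0 -0.0005 0" --pt "0.002 0 -0.0004 0" --pt "0.003 0 -0.0003 0" --pt "0.004 0 -0.0002 0" --pt "0.005 0 -0.0002 0" --pt "0.005 0 -0.0002 0"

```text
time_s: 18.08
tcp_pos: [0.5192, 0.1964, 0.112]
eef_rot: [0.691, 0.723, -0.0, -0.0]
wrist_force: [0.7, -0.2, 1.7]
gripper_width: 0.0205
gripper_force: 109.4
```

```bash
python3 -c "
from pinw import *
way([]); go('pics/w5.png')"
```

```text
now 18.0833 [0.5192 0.1964 0.112 ] 92.53 q7 -0.11 F [ 0.7 -0.2  1.7] M [-0.35 -0.5   0.02] w 0.0205
pin yaw -0.42 y(.5) 0.1575 zc 0.0505 x 0.422 0.583 n 15 15
rail yaw 4.43 face y(.5) 0.1797 21
```

View pics/w5.png

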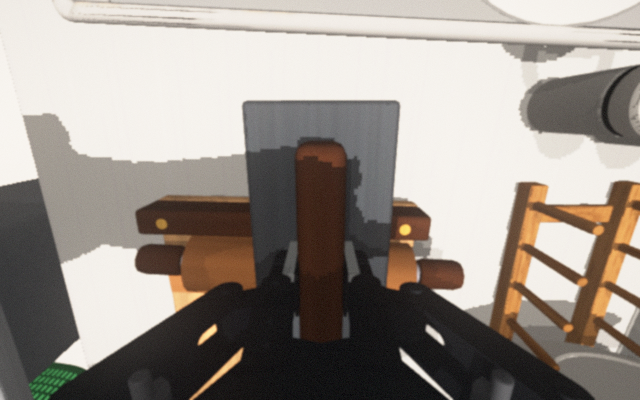

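The pin now lies almost along the rail (pin row ~262, rail ~220). The left end is touching, and about 1.5° is left at the right end.

>>> drive_tool --pt "0.001 0 0 0" --pt "0.002 0 0.0001 0" --pt "0.003 0 0.0002 0" --pt "0.004 0 0.0002 0" --pt "0.005 0 0.0002 0" --pt "0.005 0 0.0002 0"

```text
time_s: 18.63
tcp_pos: [0.5191, 0.2013, 0.1118]
eef_rot: [0.691, 0.723, -0.0, -0.0]
wrist_force: [0.1, -0.3, -1.1]
gripper_width: 0.0202
gripper_force: 108.9
```

```bash
python3 -c "
from pinw import *
way([]); go()"
```

```text
now 18.6333 [0.5191 0.2013 0.1118] 92.52 q7 -0.12 F [ 0.1 -0.3 -1.1] M [-0.23 -0.11  0.06] w 0.0202
pin yaw 0.43 y(.5) 0.1585 zc 0.0505 x 0.422 0.583 n 15 15
rail yaw 4.28 face y(.5) 0.1805 23
```

>>> drive_tool --pt "0.001 0 0.0001 0" --pt "0.002 0 0.0002 0" --pt "0.003 0 0.0002 0" --pt "0.004 0 0.0002 0" --pt "0.004 0 0.0002 0"

```text
time_s: 19.1
tcp_pos: [0.5192, 0.2052, 0.1118]
eef_rot: [0.691, 0.722, -0.0, -0.0]
wrist_force: [-0.7, -1.9, -1.4]
gripper_width: 0.0205
gripper_force: 108.7
```

```bash
python3 -c "
from pinw import *
way([]); go()"
```

```text
now 19.1 [0.5192 0.2052 0.1118] 92.5 q7 -0.12 F [-0.7 -1.9 -1.4] M [-0.48  0.08 -0.02] w 0.0205
pin yaw 1.1 y(.5) 0.1594 zc 0.0506 x 0.421 0.584 n 15 15
rail yaw 4.58 face y(.5) 0.181 23
```

Pin yaw 1.1° (the board's), y at the seat, and Fy has risen: it is seated. I'll lift off.

>>> drive_tool --pt "0 0 -0.001 0" --pt "0 0 -0.003 0" --pt "0 0 -0.008 0" --pt "0 0 -0.018 0" --pt "0 0 -0.035 0" --pt "0 0 -0.05 0" --pt "0 0 -0.058 0" --pt "0 0 -0.06 0" --pt "0 0 -0.06 0"

```text
time_s: 19.9
tcp_pos: [0.5196, 0.2054, 0.1727]
eef_rot: [0.691, 0.722, 0.001, 0.0]
wrist_force: [-0.2, 0.1, -5.6]
gripper_width: 0.0204
gripper_force: 108.4
```

```bash
python3 -c "
from pinw import *
way([(.515,.01,.172,92.5)]); go()"
```

```text
now 19.9 [0.5196 0.2054 0.1727] 92.52 q7 -0.16 F [-0.2  0.1 -5.6] M [0.04 0.01 0.03] w 0.0204
-> (0.515, 0.01, 0.172, 92.5) row [-195.   -13.2    0.7] twist 0.0
pin yaw 0.84 y(.5) 0.159 zc 0.0505 x 0.423 0.441 n 6 6
rail yaw 25.22 face y(.5) 0.2113 11
```

Back off to about where the whole pin and the rail are in view.

>>> drive_tool --pt "-0.01 0 0 0" --pt "-0.03 -0.002 0 0" --pt "-0.055 -0.004 0 0" --pt "-0.08 -0.005 0 0" --pt "-0.105 -0.007 0 0" --pt "-0.13 -0.009 0 0" --pt "-0.155 -0.011 0 0" --pt "-0.175 -0.012 0 0" --pt "-0.182 -0.013 0 0" --pt "-0.182 -0.013 0 0"

```text
time_s: 20.78
tcp_pos: [0.5136, 0.0198, 0.1714]
eef_rot: [0.693, 0.721, -0.001, -0.0]
wrist_force: [0.9, 1.2, -4.0]
gripper_width: 0.0206
gripper_force: 108.4
```

```bash
python3 -c "
from pinw import *
way([(.505,-.17,.17,52),(.4895,-.3665,.15,15)]); go('pics/w6.png')
s=get_state(); d=2*np.degrees(np.arcsin(0)); print(s['eef_rot'])"
```

```text
now 20.7833 [0.5136 0.0198 0.1714] 92.26 q7 0.14 F [ 0.9  1.2 -4. ] M [ 0.03 -0.03 -0.  ] w 0.0206
-> (0.505, -0.17, 0.17, 52) row [-189.3  -16.1    1.4] twist 40.3
-> (0.4895, -0.3665, 0.15, 15) row [-164.4  108.8   20. ] twist 37
pin yaw 1.05 y(.5) 0.1594 zc 0.0503 x 0.422 0.583 n 14 14
[ 6.92320659e-01  7.21589827e-01 -3.95645237e-04 -2.65232616e-04]
```

View pics/w6.png

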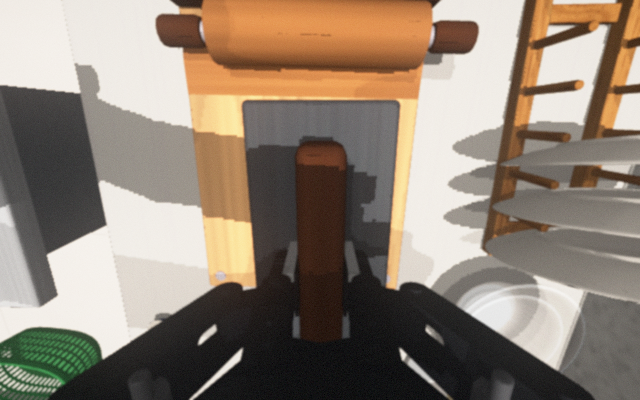

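The pin lies parallel to the rail in the trough (row 35, across 205–432) at y 0.1594, and stays there with the press away. I'll return the press to the mat.

>>> drive_tool --pt "-0.012 -0.001 0 3" --pt "-0.03 -0.003 0 7" --pt "-0.05 -0.004 0 11" --pt "-0.072 -0.006 0 15" --pt "-0.094 -0.008 0 19" --pt "-0.115 -0.01 0 24" --pt "-0.135 -0.012 0 29" --pt "-0.155 -0.013 0 33" --pt "-0.174 -0.015 0 37" --pt "-0.189 -0.016 0 40.3"

```text
time_s: 21.67
tcp_pos: [0.5062, -0.1689, 0.1719]
eef_rot: [0.9, 0.437, -0.0, 0.0]
wrist_force: [0.1, -0.2, -5.7]
gripper_width: 0.0204
gripper_force: 108.3
```

>>> drive_tool --pt "-0.018 0.012 0 4" --pt "-0.038 0.026 0 8" --pt "-0.06 0.04 0 12" --pt "-0.082 0.055 0 17" --pt "-0.104 0.07 0 22" --pt "-0.125 0.084 0 27" --pt "-0.143 0.096 0 31" --pt "-0.156 0.105 0 33" --pt "-0.16 0.109 0 33.4" --pt "-0.16 0.109 0 33.4"

```text
time_s: 22.5
tcp_pos: [0.4945, -0.3613, 0.1717]
eef_rot: [0.987, 0.163, -0.0, 0.0]
wrist_force: [-0.1, -0.5, -5.3]
gripper_width: 0.0202
gripper_force: 108.2
```

Run:
```python
from h import *
way([(.494,-.365,.07,18.8),(.494,-.365,.0441,18.8)])
```

```text
now 22.5 [ 0.4945 -0.3613  0.1717] 18.73 q7 -0.18 F [-0.1 -0.5 -5.3] M [ 0.05 -0.07 -0.04] w 0.0202
-> (0.494, -0.365, 0.07, 18.8) row [ -1.7   3.4 101.7] twist -0.1
-> (0.494, -0.365, 0.0441, 18.8) row [ 0.   0.  25.9] twist -0.0
```

>>> drive_tool --pt "-0.001 0.002 0.025 0" --pt "-0.001 0.002 0.055 0" --pt "-0.001 0.002 0.085 0" --pt "-0.001 0.002 0.11 0" --pt "-0.001 0.002 0.12 0" --pt "-0.001 0.002 0.122 0" --pt "-0.001 0.002 0.122 0" --pt "-0.001 0.002 0.122 0"

```text
time_s: 23.17
tcp_pos: [0.4952, -0.3624, 0.0512]
eef_rot: [0.987, 0.164, 0.001, 0.0]
wrist_force: [-0.2, 0.4, -4.2]
gripper_width: 0.0205
gripper_force: 108.1
```

Run:
```python
from m import *
way([(.494,-.365,.0441,18.8)])
im,d,K,o,Rm=cam('wrist'); cv2.imwrite('pics/w7.png',im); P=pts(d,K,o,Rm); H=cv2.cvtColor(im,cv2.COLOR_BGR2HSV)
b=(H[...,0]>100)&(H[...,0]<125)&(H[...,1]>150)&(abs(P[...,2]-.006)<.006); print('mat',rect(P[big(b)]))
```

```text
now 23.1667 [ 0.4952 -0.3624  0.0512] 18.84 q7 -0.06 F [-0.2  0.4 -4.2] M [-0.06 -0.01 -0.02] w 0.0205
-> (0.494, -0.365, 0.0441, 18.8) row [-1.9  2.1  7.1] twist 0.0
mat (array([ 521.2, -353.8]), array([153.2, 128.7]), np.float32(18.98))
```

View pics/w7.png

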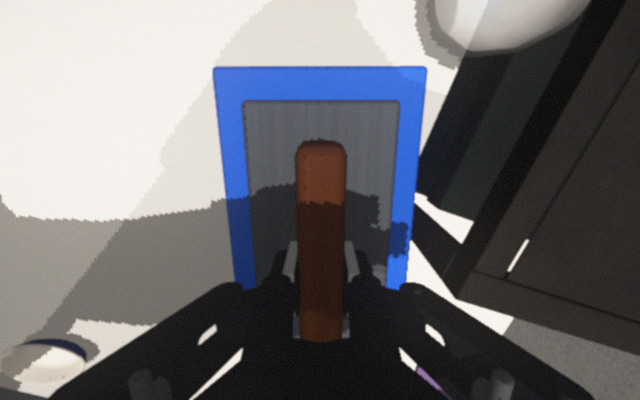

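The press is square and central over the mat (plate 245–400 within mat 215–427). I'll lower it gently.

>>> drive_tool --pt "-0.001 0.001 0.002 0" --pt "-0.001 0.001 0.004 0" --pt "-0.001 0.001 0.0055 0" --pt "-0.001 0.001 0.0065 0" --pt "-0.001 0.001 0.0065 0"

```text
time_s: 23.63
tcp_pos: [0.494, -0.3636, 0.0441]
eef_rot: [0.987, 0.163, 0.0, 0.0]
wrist_force: [-0.4, 1.5, 4.2]
gripper_width: 0.0206
gripper_force: 109.7
```

>>> drive_tool --pt "0 0 0.0003 0" --pt "0 0 0.0006 0" --pt "0 0 0.0006 0"

```text
time_s: 23.88
tcp_pos: [0.494, -0.3636, 0.0441]
eef_rot: [0.987, 0.163, 0.001, -0.0]
wrist_force: [-2.4, 3.5, 10.9]
gripper_width: 0.0205
gripper_force: 110.9
```

Contact, flat. Release and rise.

>>> drive_tool --pt "0 0 -0.0004 0" --pt "0 0 -0.0004 0"

```text
time_s: 24.05
tcp_pos: [0.494, -0.3636, 0.0441]
eef_rot: [0.987, 0.163, 0.001, 0.0]
wrist_force: [-1.6, 1.7, 9.3]
gripper_width: 0.0201
gripper_force: 110.1
```

>>> drive_tool --pt "0 0 0 0" --pt "0 0 0 0" --pt "0 0 0 0" --pt "0 0 0 0" --pt "0 0 0 0" --pt "0 0 0 0" --pt "0 0 0 0" --grip 1

```text
time_s: 24.63
tcp_pos: [0.4938, -0.3636, 0.0431]
eef_rot: [0.987, 0.163, -0.0, 0.0]
wrist_force: [-0.4, 0.5, 0.1]
gripper_width: 0.0852
gripper_force: 0.0
```

>>> drive_tool --pt "0 0 -0.005 0" --pt "0 0 -0.015 0" --pt "0 0 -0.035 0" --pt "0 0 -0.065 0" --pt "0 0 -0.1 0" --pt "0 0 -0.13 0" --pt "0 0 -0.145 0" --pt "0 0 -0.15 0" --pt "0 0 -0.15 0"

```text
time_s: 25.38
tcp_pos: [0.4943, -0.3637, 0.1949]
eef_rot: [0.987, 0.163, 0.001, 0.001]
wrist_force: [1.1, -0.4, -0.4]
gripper_width: 0.0852
gripper_force: 0.0
```

Run:
```python
from m import *
from pinm import pin
way([])
im,d,K,o,Rm=cam('scene'); cv2.imwrite('pics/s8.png',im)
im,d,K,o,Rm=cam('wrist'); P=pts(d,K,o,Rm); r=np.hypot(P[...,0]-.494,P[...,1]+.365)
for n,lo,hi,R0 in (('bar',.06,.075,.08),('plate',.011,.022,.11)):
    q=P[big((P[...,2]>lo)&(P[...,2]<hi)&(r<R0))]; print(n,rect(q),np.median(q[:,2]).round(4))
H=cv2.cvtColor(im,cv2.COLOR_BGR2HSV)
b=(H[...,0]>100)&(H[...,0]<125)&(H[...,1]>150)&(abs(P[...,2]-.006)<.006); print('mat',rect(P[big(b)]))
pin('scene'); pin('side')
```

```text
now 25.3833 [ 0.4943 -0.3637  0.1949] 18.82 q7 -0.19 F [ 1.1 -0.4 -0.4] M [-0.04 -0.01 -0.05] w 0.0852
bar (array([ 494.4, -363.4]), array([127.8,  21.9]), np.float32(18.71)) 0.0674
plate (array([ 493.8, -363.7]), array([168.9,  90.2]), np.float32(18.75)) 0.0168
mat (array([ 495.7, -363.2]), array([204.9, 127.9]), np.float32(18.99))
scene 28 yaw 0.87 y(.5) 0.1614 zc 0.0491 x span 0.426 0.5820000000000001 res 0.0005
side 26 yaw 1.08 y(.5) 0.1605 zc 0.0492 x span 0.426 0.5760000000000001 res 0.0011
```

View pics/s8.png

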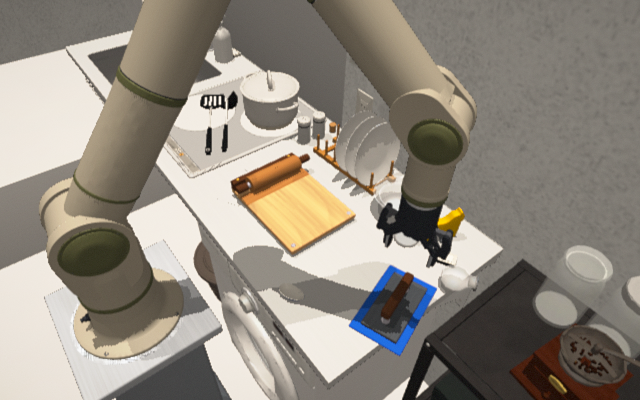

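The scene view shows the pin against the rail (270,172), the press flat on its mat (393,305), the bystanders unmoved, and the arm clear.

```bash
python3 -c "
from plant import *
print(job_done())"
```

```text
the job is handed in; nothing more can be done
None
```

The pin lies in the trough, parallel to the rail along its whole barrel, the press is flat and released on its blue mat, and I handed the job in at about 25 s; contact force on the pin was mostly 1–10 N, reaching about 13 N near the rail, and no verdict came back.

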